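# Offer up the loose hinge leaf and hold it for the pin

### The job

A hinge leaf is screwed to the wooden jamb block in the vice: take the leaf that mates with it, the one with a single centre knuckle, out of the yellow parts bin and ease its knuckle, without forcing it, into the gap between the two fixed knuckles until all the pin holes are in line. Finish while still holding it there in the gripper, in the air and not pressed hard against the fixed leaf, so that a colleague could push the hinge pin straight through. Leave the other parts in the bin and the things on the bench where they are.

Things in the scene. Friction and masses are not known exactly. Their poses are not given: they have to be found in the camera images.
- leaf_mid (a point): The wanted loose steel hinge leaf, flat in the bin: plate 52 (x) by 48 (y) by 8 mm thick, about 0.2 kg; grip it across x. One knuckle, a barrel 16 mm long, 20 mm in diameter, 10 mm hole, juts from the middle of its -y edge and stands proud of the upper face. Point: middle of the plate, 4 mm above its underside. x along the pin axis, y from knuckle to plate, z up.
- leaf_knuckle (a point): Centre of the loose leaf's knuckle, on the axis of its pin hole: from leaf_mid 36 mm along the leaf's -y and 6.5 mm up (10.5 mm above the leaf's underside). Same axes as leaf_mid.
- jamb_axis (a point): Middle of the gap between the two fixed knuckles, on their pin axis, 98.5 mm above the bench. x along the pin axis, y level, away from the block (the loose leaf goes on that side), z up. Fixed knuckles: barrels 16 mm long, 20 mm in diameter, 10 mm holes, centred 18 mm either side along x; so the gap is 20 mm wide, open above, below and to +y.
- jamb: Jamb block, fixed leaf and vice, fixed; origin on the bench under jamb_axis, same axes. Block 160 mm long (x), top 88 mm up, side face at y = -13 mm, so the knuckles overhang it and nothing supports the loose leaf. Fixed leaf: twin of the loose one, on the block, plate from y = -12 to -60 mm. Opened flat with holes in line, plates and barrels clear by 2 mm. Vice jaw: to y = 15 mm, 51 mm high.
- bin: Yellow open parts bin, 250 mm (x) by 330 mm (y) outside, walls 50 mm high and 5 mm thick with a small outer rim, floor 5 mm thick. Origin: centre of its underside, on the bench. Fixed.
- spare_mid (a point): Another loose hinge leaf in the bin, not wanted: same plate, but with two outer knuckles (a gap between them) instead of one in the centre. Point: middle of the plate, half-way up; axes as for leaf_mid.
- bolt: Hexagon bolt, 67 mm long, head 17 mm, lying in the bin. Origin on its underside at mid-length.
- pin: Hinge pin, 8 mm in diameter, 63 mm long with a 14 mm head, lying in the bin. Origin on its underside at mid-length.
- tube: Aluminium spacer tube, 20 mm in diameter, 28 mm high, standing in the bin. Origin: centre of its underside.
- strip: Flat steel mending strip 90 by 18 by 4 mm lying in the bin. Origin: centre of its underside.
- screwdriver: Screwdriver lying on the bench beyond the vice. Origin on its underside near mid-length.
- caliper: Digital caliper, 200 mm long, lying on the bench beyond the vice and bin. Origin: centre of its beam's underside.
- grease: White grease jar, 60 mm in diameter, 75 mm high, on the bench beyond the vice. Origin: centre of its underside.
Mind the look-alikes: they are no part of the job. What is shaped like the part that bears leaf_mid but purple or turquoise is not meant.

How it is judged:
On the way:
1. the single-knuckle leaf is lifted clear of the bin in the gripper (height (world z) of leaf_mid above 0.07 m and contact force between the fingers and leaf above 2 N and contact force between leaf and bin below 0.1 N), for 0.2 s.
At the end, for the whole second after the job is handed in: The loose knuckle sits in the gap, its hole within 2.5 mm of the fixed pin axis in height and sideways, within 3 mm of the gap's middle and within 0.06 rad of parallel; the leaf is at rest, gripped by the fingers (over 3 N), and presses on the jamb unit with less than 10 N (x of leaf_knuckle in the frame of jamb_axis between -0.003 and 0.003 m and y of leaf_knuckle in the frame of jamb_axis between -0.0025 and 0.0025 m and z of leaf_knuckle in the frame of jamb_axis between -0.0025 and 0.0025 m and angle between the x axis of leaf_knuckle and the x axis of jamb_axis, either way round below 0.06 rad and contact force between the fingers and leaf above 3 N and contact force between leaf and jamb below 10 N and linear speed of leaf below 0.02 m/s); the arm keeps its last pose, push and grip.
It fails at once if the leaf is rammed against the fixed leaf, block or vice (contact force between leaf and jamb above 40 N).
It fails at once if another part in the bin is dragged away (distance of any of spare_mid, bolt, pin, tube, strip from where it was at the start of the episode above 0.04 m).
It fails at once if a thing on the bench is knocked away (distance of any of screwdriver, caliper, grease from where it was at the start of the episode above 0.03 m).
It also fails if it takes over 35 s, if anything falls off the work surface, if the arm or the gripper's body presses on something with over 40 N, if the wrist force passes 120 N, or if a joint passes its speed limit or range.

### The arm

A 7-joint arm with a two-finger parallel gripper is mounted at the origin on the work surface. World frame = base frame: x ahead of the robot, y to its left, z up, the work surface at z = 0. Lengths are in m, angles in rad, forces in N, time in s.
With the tool pointing down it reaches from about 0.425 to 0.925 m from the base axis. Payload 6.8 kg.
Tool frame: the origin (TCP) lies at the very end of the fingers, on their centre line; the grasp point (between the pads) lies 19 mm behind it; z points along the fingers, y is the line along which they close (so a half turn about z gives the same grasp; the last joint's range is limited). The gripper opens to 85 mm and grips with 20 to 120 N. Pads are 22 mm wide; open, the fingers measure 114 mm over their backs; the gripper's body (76 mm by 85 mm) begins 54 mm behind the grasp point. The pads swing forward as they close: fully open they stand 13 mm farther back than shut.
Start: joints at [-1.408, 0.477, 0.022, 1.555, -0.011, 1.109, -0.083], TCP at [0.181, 0.65, 0.231] pointing down, gripper open.
Joint ranges: [-2.96, 2.96], [-0.34, 2.1], [-1.41, 1.46], [0.24, 2.44], [-1.37, 4.51], [0.17, 1.92], [-2.96, 2.96]. Speed limits (rad/s): [2.39, 2.39, 3.14, 3.14, 3.14, 3.14, 3.14].

### API

Orientations are given as a rotation vector (axis times angle).
In Python, from bench import get_obs, viewer, r gives the robot as it stands. The module is installed in compiled form; this text tells all that it offers.
- The arm moves only by the tool play_rows, never from a script. Its argument "commands" is a list that holds one entry, the list of rows, each a list of 5 numbers: the gripper's target within -1 to 1 (shut at 1, half-way at 0, fully open at -1), then the shift along the tool's x, y, z scaled (see below), then the turn about the tool's z scaled (see below). A call has 1 to 12 rows; each row is the pose to reach, as a shift and turn from the pose commanded when the call began, along the tool's axes at that moment; what a row does not reach only later rows make up. The controller multiplies each number of a shift by 0.2 m and each number of a turn by pi/2 rad. A row lasts 1/12 s, in which the tool goes at most 41.7 mm and 7.16 degrees, less where a joint would pass 70% of its speed; a pose out of reach is approached as far as the arm can. A call with a number of a shift or a turn outside -1 to 1 is refused whole. A call with a gripper value outside its range is refused whole. The fingers move at their own pace and stop on an object; "grip_force" is the grip in N (left out, the last holds). Time passes only in rows, so rows that repeat a pose let the fingers close. It gives the time, the measured TCP pose, the force, the opening and the grip force at its end, in the units of the state.
- get_obs(): the state, without advancing time (a new reading comes with each control period).
- viewer.grab_frame(name): name is "side" or "top"; returns a dict with "pixels" (480x640x3 uint8, red, green, blue), "fovy" (degrees; the focal length in pixels is half the picture's height over the tangent of half this angle, whatever the lens; pixels are square), "cx", "cy" (the principal point, pixels), "world_to_cam" (4x4, takes a point from world to camera coordinates). Camera axes: x right, y up, looking along -z (the intrinsics and any distortion apply to the point x, -y, -z); pixel columns grow to the right and rows downward; lengths in m; the calibration is good to about 2 mm. A picture is of the moment at which its call begins. There is no depth.
- r.hand_in(): hands the job in; it is judged then, once.
Trained networks look in a picture, given as the dict that the camera call returned (one of the last four; its "shot" number tells which), for a name from the list of things; names that differ only in an ending like _2 or _b are one class to them, and where a whole thing is asked for, a point or a joint stands for the part that bears it (a point fixed in the world has none). Each returns a list of dicts, best first, with "score" (0 to 1); they miss things now and then, are a little off and sometimes report something else, mostly with a low value. They report only what shows in the picture. A call takes as long as a camera call. They do not tell look-alikes from the thing itself.
- viewer.trace(picture, thing): "pixels" (480x640 bool, what is visible of it) and "rect" ([left, top, right, bottom] in pixels, round what is visible of it).
The state is a dict: "clock": time; "joints": joint angles; "qvel": joint speeds; "tau": joint torques, N m; "tcp_pos": TCP position; "orientation": TCP orientation; "contact_force": force on the tool from outside, world axes, zero at the start; "moment": the same for the moment, N m; "grip_width": finger opening in m; "gripper_force": force on a finger pad.
Only numpy, scipy, OpenCV 4.12 (cv2) and the standard library are available. Lean on these libraries where they do the work, as an engineer would, in place of code of your own. Each camera call takes 0.05 s, during which the arm holds its last target. There are 200 camera calls.

## Working session

There is one attempt and no reset: what is moved stays moved. The work goes in short steps, Python scripts to look and compute and a tool call to move; the robot and the scene stay as the last step left them, time stands still between calls to the robot, and variables do not carry over. Pictures are saved under pics/ and viewed, at most 10 in all, crops included, and the job is handed in when it is done.

Besides the shell and the picture viewer there is one more tool, called after "Request:" by a JSON object that holds its "api" and its "payload". play_rows: Moves the arm, as the interface text tells. Shifts and turns lie within -1 to 1; 1 stands for 0.2 m of shift or pi/2 rad of turn. Its arguments: {"type":"object","properties":{"commands":{"type":"array","items":{"type":"array","items":{"type":"array","items":{"type":"number","minimum":-1,"maximum":1}}}},"grip_force":{"type":"number"}},"required":["commands"]}

```bash
mkdir -p pics; cat > h.py <<'E'
import numpy as np, cv2
from bench import get_obs, viewer, r
def K(p):
    f=240/np.tan(np.radians(p["fovy"])/2); return np.array([[f,0,p["cx"]],[0,f,p["cy"]],[0,0,1]])
def proj(p,X):
    X=np.atleast_2d(X); c=(np.c_[X,np.ones(len(X))]@np.array(p["world_to_cam"]).T)[:,:3]*[1,-1,-1]
    u=c@K(p).T; return u[:,:2]/u[:,2:]
def back(p,uv,z):
    uv=np.atleast_2d(uv); W=np.array(p["world_to_cam"]); R=W[:3,:3]; o=-R.T@W[:3,3]
    d=(np.c_[uv,np.ones(len(uv))]@np.linalg.inv(K(p)).T*[1,-1,-1])@R
    return o+d*((z-o[2])/d[:,2])[:,None]
def save(p,n,box=None,s=1):
    im=p["pixels"][:,:,::-1]
    if box: im=im[box[1]:box[3],box[0]:box[2]]
    cv2.imwrite("pics/"+n,cv2.resize(im,None,fx=s,fy=s,interpolation=cv2.INTER_CUBIC))
E
python3 - <<'E'
from h import *
for n in("top","side"):
    p=viewer.grab_frame(n); save(p,n+"0.png")
    print(n,{k:v for k,v in p.items() if k!="pixels"})
    for t in("leaf_mid","spare_mid","jamb","bin","grease","screwdriver","caliper","bolt","pin","tube","strip"):
        print(t,[(round(d["score"],2),d["rect"]) for d in viewer.trace(p,t)][:4])
print(get_obs())
E
```

```text
top {'fovy': 47.91604782248922, 'cx': 310.93851343353776, 'cy': 232.41509214437832, 'world_to_cam': array([[-0.01158851, -0.99990937,  0.00685198,  0.02126778],
       [ 0.98896208, -0.01044882,  0.14779997, -0.57490439],
       [-0.14771498,  0.00848913,  0.98899354, -1.03769051],
       [ 0.        ,  0.        ,  0.        ,  1.        ]]), 'shot': 1}
leaf_mid [(0.77, [151.2, 345.6, 180.9, 378.0]), (0.75, [222.9, 238.3, 257.5, 267.4]), (0.67, [213.6, 349.2, 240.3, 383.0]), (0.58, [320.8, 217.0, 351.5, 248.1])]
spare_mid [(0.86, [146.5, 238.0, 188.9, 268.7]), (0.47, [446.0, 139.0, 476.9, 171.8])]
jamb [(0.62, [381.7, 206.6, 513.1, 295.0]), (0.22, [145.5, 238.6, 187.1, 268.9])]
bin [(0.85, [106.4, 178.8, 291.3, 320.1])]
grease [(0.59, [445.6, 138.4, 475.7, 173.6])]
screwdriver [(0.58, [327.6, 156.9, 422.4, 170.6]), (0.3, [201.1, 235.9, 208.7, 269.8])]
caliper [(0.76, [240.5, 103.2, 338.5, 145.8])]
bolt [(0.63, [186.6, 300.3, 217.2, 306.2])]
pin [(0.7, [198.8, 234.0, 209.9, 268.4]), (0.68, [171.3, 196.8, 214.1, 203.5])]
tube []
strip [(0.87, [170.2, 198.2, 215.4, 205.0]), (0.71, [444
[... 1072 characters left out ...]
0.0])]
{'clock': 1.2, 'joints': array([-1.40808502,  0.47701088,  0.02244178,  1.55537821, -0.01149125,
        1.10925568, -0.08310695]), 'qvel': array([ 0.00049078,  0.00203956, -0.0004623 , -0.00121627, -0.00029588,
       -0.00036034,  0.00137876]), 'tau': array([ 9.25053791e-04, -5.96336889e+01,  1.60677608e+00, -2.81542897e+01,
        1.24758194e-02,  1.47719376e-03,  1.54716150e-05]), 'tcp_pos': array([0.18060191, 0.65043567, 0.23131064]), 'orientation': array([4.24183340e-01, 3.11280609e+00, 1.19641242e-04]), 'contact_force': array([ 0.60907568, -0.07335577,  0.0345224 ]), 'moment': array([0.04321512, 0.00789594, 0.02288479]), 'gripper_force': 0.0, 'grip_width': 0.08544814624561288}
```

View pics/top0.png

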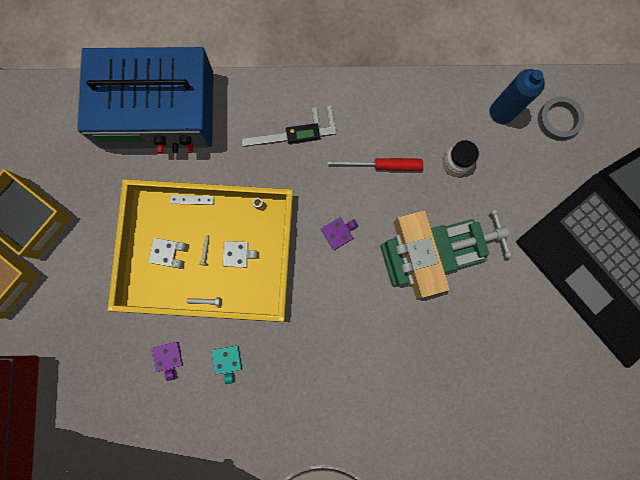

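View pics/side0.png

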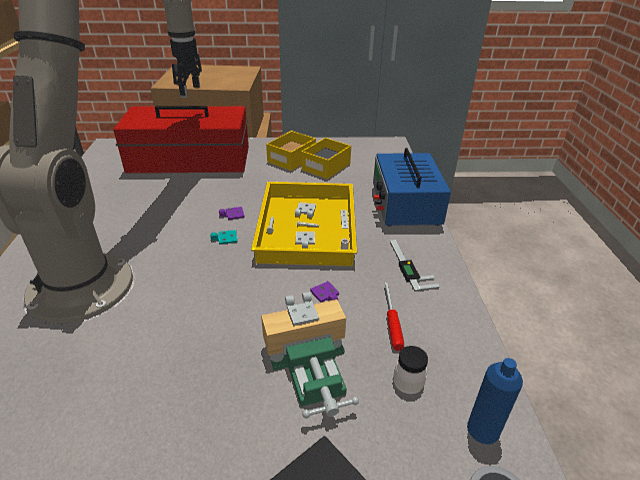

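The top view shows the wanted leaf at (240,254) with its knuckle to the right. The spare is at (167,253), and the jamb is at (420,255) with its knuckles on the left side. Next I'll measure both in close crops.

```bash
python3 - <<'E'
from h import *
p=viewer.grab_frame("top"); im=p["pixels"][:,:,::-1].copy()
a=cv2.resize(im[230:275,215:265],None,fx=8,fy=8,interpolation=cv2.INTER_CUBIC)
b=cv2.resize(im[205:305,380:460],None,fx=5,fy=5,interpolation=cv2.INTER_CUBIC)
o=np.zeros((500,800,3),np.uint8); o[:360,:400]=a; o[:500,400:]=b; cv2.imwrite("pics/c1.png",o)
hsv=cv2.cvtColor(im,cv2.COLOR_BGR2HSV)
m=((hsv[...,0]>8)&(hsv[...,0]<22)&(hsv[...,1]>80)&(hsv[...,2]>120)).astype(np.uint8); m[:, :375]=0;m[:200]=0;m[310:]=0;m[:,470:]=0
ys,xs=np.nonzero(m); print("wood",len(xs),xs.min(),xs.max(),ys.min(),ys.max())
rect=cv2.minAreaRect(np.c_[xs,ys].astype(np.float32)); bx=cv2.boxPoints(rect); print(bx, back(p,bx,0.088).round(4))
d=[d for d in viewer.trace(p,"leaf_mid") if 225<(d["rect"][0]+d["rect"][2])/2<260 and d["rect"][3]<300][0]
mm=d["pixels"]; ys,xs=np.nonzero(mm); X=back(p,np.c_[xs,ys],0.013); print("leaf n",len(xs),X.mean(0),X.min(0),X.max(0))
# sat-based
s=((hsv[...,1]<70)&(hsv[...,2]>90)).astype(np.uint8); s[:232]=0;s[275:]=0;s[:,:217]=0;s[:,265:]=0
ys,xs=np.nonzero(s); print("grey",len(xs),xs.min(),xs.max(),ys.min(),ys.max())
c=[np.c_[xs,ys][(xs<247)]][0].astype(np.float32); r2=cv2.minAreaRect(c); print(r2,back(p,r2[0],0.013)); b2=cv2.boxPoints(r2);print(back(p,b2,.013).round(4))
E
```

```text
wood 1697 398 449 210 296
[[396.74136 217.31816]
 [424.46616 208.73668]
 [449.4775  289.54266]
 [421.75272 298.12415]] [[ 0.596  -0.1503  0.088 ]
 [ 0.6122 -0.2044  0.088 ]
 [ 0.4565 -0.2451  0.088 ]
 [ 0.441  -0.192   0.088 ]]
leaf n 653 [0.53618484 0.1667556  0.013     ] [0.51187074 0.12734358 0.013     ] [0.56354628 0.19467967 0.013     ]
grey 634 223 257 241 266
((234.5, 253.5), (25.0, 23.0), 90.0) [[0.53765554 0.17121339 0.013     ]]
[[0.5637 0.195  0.013 ]
 [0.5632 0.1479 0.013 ]
 [0.5118 0.1476 0.013 ]
 [0.5123 0.1943 0.013 ]]
```

View pics/c1.png

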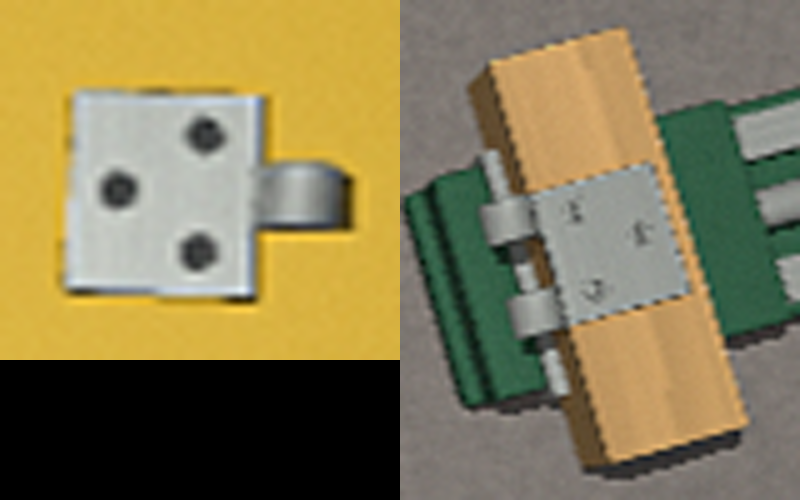

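The crop shows the leaf plate corners at roughly (76,92), (264,98), (254,298) and (66,291), with the knuckle to the right. The fixed plate and block corners are readable too, and the two fixed knuckles sit at about (507,221) and (536,315) in the crop.

```bash
cat > fit.py <<'E'
from h import *
from scipy.optimize import least_squares
def fit(p,local,uv,x0):
    def f(q): 
        c,s=np.cos(q[2]),np.sin(q[2]); R=np.array([[c,-s,0],[s,c,0],[0,0,1]])
        return (proj(p,np.array(local)@R.T+[q[0],q[1],0])-uv).ravel()
    o=least_squares(f,x0); return o.x,o.fun.reshape(-1,2).round(2)
E
python3 - <<'E'
from fit import *
p=viewer.grab_frame("top")
L=(np.array([[76,92],[264,98],[254,298],[66,291]])+.5)/8-.5+[215,230]
print(fit(p,[[.026,.024,.013],[.026,-.024,.013],[-.026,-.024,.013],[-.026,.024,.013]],L,[.537,.171,0]))
J=(np.array([[137,192],[253,165],[290,292],[165,323]])+.5)/5-.5+[380,205]
l1=[[.026,-.012,.096],[.026,-.060,.096],[-.026,-.060,.096],[-.026,-.012,.096]]
print(fit(p,l1,J,[.53,-.17,.2]))
B=(np.array([[90,65],[208,465]])+.5)/5-.5+[380,205]
l2=[[.08,-.013,.088],[-.08,-.013,.088]]
print(fit(p,l2,B,[.53,-.17,.2]))
print(fit(p,l1+l2,np.r_[J,B],[.53,-.17,.2]))
o=get_obs(); Rm=cv2.Rodrigues(o["orientation"])[0]; print(Rm.round(3))
E
```

```text
(array([ 0.53689986,  0.16979815, -0.04279121]), array([[ 0.07, -0.19],
       [-0.  , -0.2 ],
       [ 0.01,  0.13],
       [-0.08,  0.26]]))
(array([ 0.5176124 , -0.15886045,  0.21409656]), array([[-0.84, -0.34],
       [ 0.39, -0.52],
       [ 0.03,  0.68],
       [ 0.43,  0.16]]))
(array([ 0.51551917, -0.15884376,  0.24927913]), array([[-0.11, -0.43],
       [ 0.11,  0.41]]))
(array([ 0.51632646, -0.15899387,  0.24092904]), array([[-1.15,  0.26],
       [-0.09, -0.58],
       [ 0.25,  0.45],
       [ 0.84,  0.58],
       [ 0.3 , -0.88],
       [-0.15,  0.13]]))
[[-0.964  0.268 -0.   ]
 [ 0.268  0.964  0.   ]
 [ 0.     0.    -1.   ]]
```

Request:
{"api": "play_rows", "payload": {"commands": [[[-0.5,-0.95,-0.74,0,0],[-0.5,-0.95,-0.74,0,0],[-0.5,-0.95,-0.74,0,0],[-0.5,-0.95,-0.74,0,0],[-0.5,-0.95,-0.74,0,0],[-0.5,-0.95,-0.74,0,0],[-0.5,-0.95,-0.74,0,0]]], "grip_force": 60}}

```text
clock: 1.93
tcp_pos: [0.3301, 0.4501, 0.2316]
orientation: [0.44, 3.108, -0.004]
contact_force: [0.9, -0.7, -0.0]
grip_width: 0.064
gripper_force: 0.0
```

Request:
{"api": "play_rows", "payload": {"commands": [[[-0.5,-0.95,-0.74,0,0],[-0.5,-0.95,-0.74,0,0],[-0.5,-0.95,-0.74,0,0],[-0.5,-0.95,-0.74,0,0],[-0.5,-0.95,-0.74,0,0],[-0.5,-0.95,-0.74,0,0],[-0.5,-0.95,-0.74,0,0]]]}}

```text
clock: 2.52
tcp_pos: [0.472, 0.2564, 0.2318]
orientation: [0.44, 3.108, -0.003]
contact_force: [0.2, -0.1, 0.5]
grip_width: 0.064
gripper_force: 0.0
```

Request:
{"api": "play_rows", "payload": {"commands": [[[-0.5,-0.46,-0.355,0,0.855],[-0.5,-0.46,-0.355,0,0.855],[-0.5,-0.46,-0.355,0.5,0.855],[-0.5,-0.46,-0.355,0.5,0.855],[-0.5,-0.46,-0.355,0.5,0.855],[-0.5,-0.46,-0.355,0.5,0.855],[-0.5,-0.46,-0.355,0.5,0.855],[-0.5,-0.46,-0.355,0.5,0.855],[-0.5,-0.46,-0.355,0.5,0.855],[-0.5,-0.46,-0.355,0.5,0.855],[-0.5,-0.46,-0.355,0.5,0.855],[-0.5,-0.46,-0.355,0.5,0.855]]]}}

```text
clock: 3.52
tcp_pos: [0.5371, 0.1715, 0.1312]
orientation: [2.271, 2.17, -0.0]
contact_force: [0.3, 1.7, -0.9]
grip_width: 0.0641
gripper_force: 0.0
```

Request:
{"api": "play_rows", "payload": {"commands": [[[-0.5,-0.017,0,0.5,0],[-0.5,-0.017,0,0.5,0],[-0.5,-0.017,0,0.55,0],[-0.5,-0.017,0,0.58,0],[-0.5,-0.017,0,0.6,0],[-0.5,-0.017,0,0.605,0],[-0.5,-0.017,0,0.605,0],[-0.5,-0.017,0,0.605,0]]]}}

```text
clock: 4.18
tcp_pos: [0.5384, 0.1677, 0.012]
orientation: [2.267, 2.173, 0.005]
contact_force: [-1.0, 0.1, -0.1]
grip_width: 0.0642
gripper_force: 0.0
```

```bash
python3 - <<'E'
from h import *
p=viewer.grab_frame("side"); save(p,"s1.png",(240,170,370,275),6)
print(get_obs()["contact_force"],get_obs()["tcp_pos"])
E
```

```text
[ 0.2363814  -0.11504537  0.2086456 ] [0.53825743 0.16768531 0.01192545]
```

View pics/s1.png

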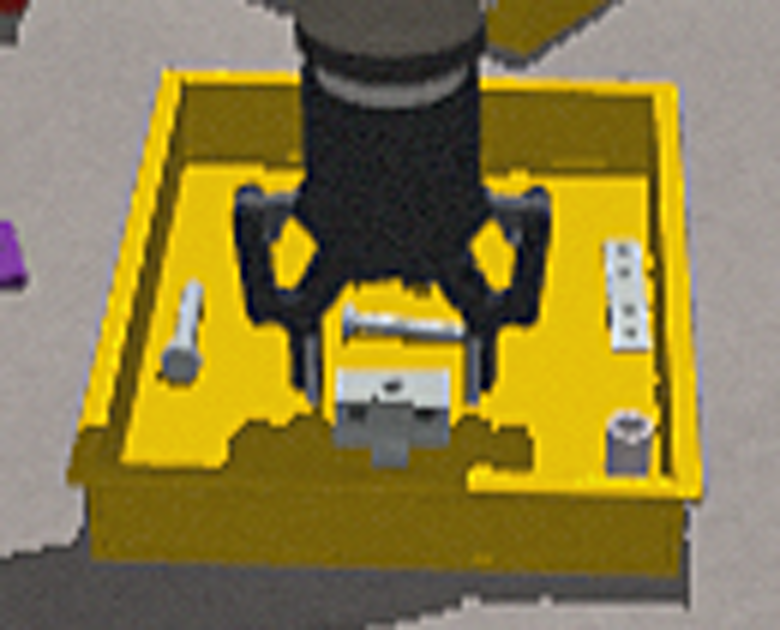

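The fingers straddle the leaf, at (310,390) and (475,390) in the crop, and nothing is touching. I'll feel for the floor next.

Request:
{"api": "play_rows", "payload": {"commands": [[[-0.5,0,0,0.01,0],[-0.5,0,0,0.02,0],[-0.5,0,0,0.03,0],[-0.5,0,0,0.03,0]]]}}

```text
clock: 4.57
tcp_pos: [0.5368, 0.1672, 0.0041]
orientation: [-2.268, -2.173, 0.001]
contact_force: [-0.6, -0.0, -0.3]
grip_width: 0.0642
gripper_force: 0.0
```

Request:
{"api": "play_rows", "payload": {"commands": [[[-0.5,0,0,0.01,0],[-0.5,0,0,0.015,0],[-0.5,0,0,0.015,0]]]}}

```text
clock: 4.82
tcp_pos: [0.5368, 0.167, 0.001]
orientation: [-2.269, -2.173, 0.001]
contact_force: [0.7, -0.3, 0.9]
grip_width: 0.0639
gripper_force: 0.0
```

Request:
{"api": "play_rows", "payload": {"commands": [[[-0.3,0,0,0,0],[-0.3,0,0,0,0],[-0.3,0,0,0.01,0],[-0.3,0,0,0.01,0]]]}}

```text
clock: 5.15
tcp_pos: [0.5373, 0.1672, 0.0009]
orientation: [-2.268, -2.172, -0.001]
contact_force: [-6.9, -1.9, 20.2]
grip_width: 0.0558
gripper_force: 10.0
```

Request:
{"api": "play_rows", "payload": {"commands": [[[-0.3,0,0,0.005,0],[-0.3,0,0,0.01,0],[-0.3,0,0,0.01,0]]]}}

```text
clock: 5.4
tcp_pos: [0.5373, 0.1672, 0.0008]
orientation: [-2.268, -2.171, -0.002]
contact_force: [-12.5, -2.8, 41.4]
grip_width: 0.0557
gripper_force: 20.8
```

Request:
{"api": "play_rows", "payload": {"commands": [[[-0.3,0,0,-0.03,0],[-0.3,0,0,-0.03,0],[0.2,0,0,-0.03,0],[0.2,0,0,-0.03,0],[0.2,0,0,-0.03,0],[0.2,0,0,-0.03,0],[0.2,0,0,-0.03,0]]]}}

```text
clock: 5.98
tcp_pos: [0.5378, 0.1674, 0.0045]
orientation: [-2.269, -2.173, -0.002]
contact_force: [-3.7, -0.3, 18.3]
grip_width: 0.05
gripper_force: 59.4
```

Request:
{"api": "play_rows", "payload": {"commands": [[[0.2,0,0,-0.02,0],[0.2,0,0,-0.04,0],[0.2,0,0,-0.1,0],[0.2,0,0,-0.2,0],[0.2,0,0,-0.4,0],[0.2,0,0,-0.6,0],[0.2,0,0,-0.7,0],[0.2,0,0,-0.7,0],[0.2,0,0,-0.7,0],[0.2,0,0,-0.7,0]]]}}

```text
clock: 6.82
tcp_pos: [0.536, 0.1671, 0.1424]
orientation: [-2.268, -2.173, 0.003]
contact_force: [-0.7, -0.7, -2.4]
grip_width: 0.0497
gripper_force: 63.1
```

```bash
python3 - <<'E'
from h import *
p=viewer.grab_frame("side"); 
o=get_obs(); u=proj(p,o["tcp_pos"])[0].astype(int); print(u,o["tcp_pos"],o["contact_force"],o["moment"])
save(p,"s2.png",(u[0]-50,u[1]-50,u[0]+50,u[1]+30),8)
E
```

```text
[303 196] [0.53572361 0.16693376 0.14190949] [-0.66829713  0.5178473  -1.58736787] [-0.0585278   0.0326254  -0.04508134]
```

View pics/s2.png

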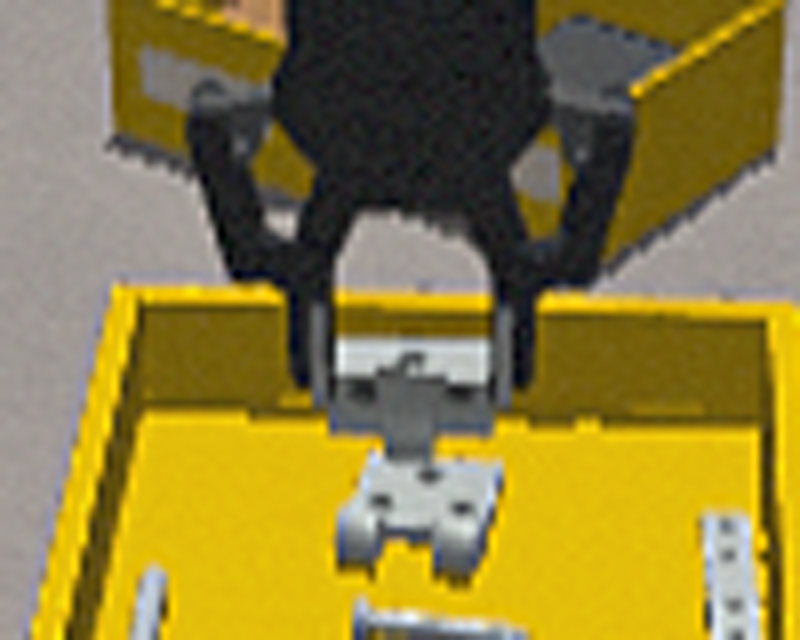

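Request:
{"api": "play_rows", "payload": {"commands": [[[0.2,-0.15,0,0,0],[0.2,-0.33,0,0,0],[0.2,-0.5,-0.03,0,0],[0.2,-0.65,-0.05,0,0],[0.2,-0.72,-0.075,0,0],[0.2,-0.72,-0.075,0,0]]]}}

```text
clock: 7.37
tcp_pos: [0.5134, 0.0194, 0.142]
orientation: [-2.275, -2.165, 0.006]
contact_force: [-0.9, 0.1, -2.0]
grip_width: 0.0497
gripper_force: 63.1
```

Request:
{"api": "play_rows", "payload": {"commands": [[[0.2,-0.15,0,0,-0.06],[0.2,-0.33,0,0,-0.12],[0.2,-0.5,0,0,-0.185],[0.2,-0.65,0,0,-0.185],[0.2,-0.72,0,0,-0.185],[0.2,-0.75,0,0,-0.185],[0.2,-0.75,0,0,-0.185],[0.2,-0.75,0,0,-0.185]]]}}

```text
clock: 8.03
tcp_pos: [0.5095, -0.1241, 0.1426]
orientation: [-1.927, -2.479, 0.0]
contact_force: [-0.2, 0.3, -2.3]
grip_width: 0.0498
gripper_force: 63.1
```

```bash
python3 - <<'E'
from h import *
p=viewer.grab_frame("side"); o=get_obs(); t=o["tcp_pos"]; print(t,o["orientation"],proj(p,t),o["contact_force"])
im=p["pixels"][:,:,::-1]
u=proj(p,[.516,-.159,.1])[0].astype(int); print(u)
a=cv2.resize(im[u[1]-60:u[1]+35,u[0]-45:u[0]+50],None,fx=6,fy=6,interpolation=cv2.INTER_CUBIC)
q=viewer.grab_frame("top"); v=proj(q,[.516,-.159,.1])[0].astype(int); print(v)
b=cv2.resize(q["pixels"][v[1]-47:v[1]+48,v[0]-17:v[0]+23,::-1],None,fx=5.5,fy=6,interpolation=cv2.INTER_CUBIC)
cv2.imwrite("pics/c2.png",np.hstack([a,b]))
E
```

```text
[ 0.5096095  -0.12364971  0.14269356] [-1.92592179e+00 -2.48014810e+00 -1.70689318e-04] [[293.68441815 270.92248611]] [ 0.2680806  -0.56737939 -1.8153518 ]
[297 298]
[403 258]
```

View pics/c2.png

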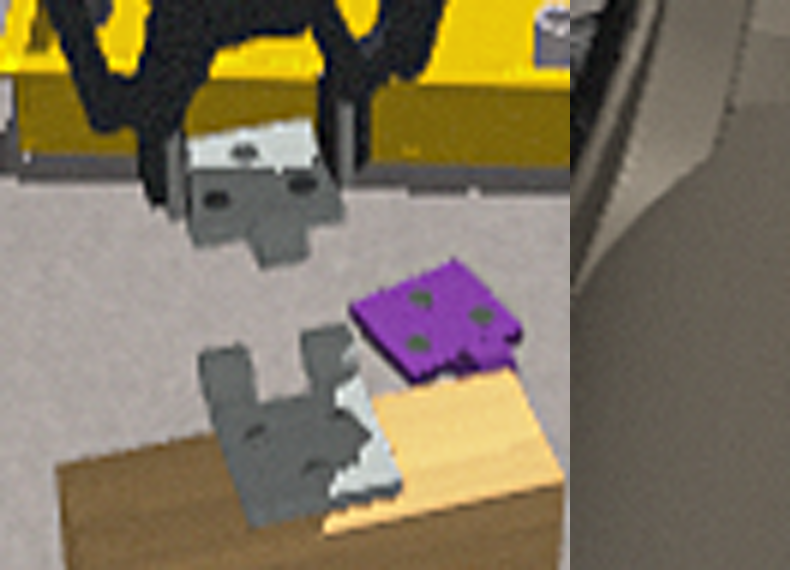

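The side crop shows the loose knuckle with its tip corners at (262,270) and (308,258). The fixed knuckles have their top edges at (198–245, ~350) and (302–352, ~329). The arm hides the top view. Next I'll compare model and image in this one side view.

```bash
python3 - <<'E'
from fit import *
p=viewer.grab_frame("side"); o=get_obs(); t=o["tcp_pos"]; Rm=cv2.Rodrigues(o["orientation"])[0]
g=lambda a:(np.array(a,float)+.5)/6-.5+[252,238]
up=np.array(p["world_to_cam"])[1,:3]*.01
yaw=np.arctan2(Rm[1,1],Rm[0,1]); print("yaw",yaw)
def R(a): c,s=np.cos(a),np.sin(a); return np.array([[c,-s,0],[s,c,0],[0,0,1]])
def top(q,xs,z,sg): return proj(p,np.array([[x,0,0] for x in xs])@R(q[2]).T+[q[0],q[1],z]+sg*up)
F=g([[198,355],[245,346],[302,332],[352,325]])
for y in(.225,.245,.265):
    s=least_squares(lambda q:(top([q[0],q[1],y],[-.026,-.010,.010,.026],.0985,1)-F).ravel(),[.516,-.159]); print(y,s.x,(s.fun.reshape(-1,2)*6).round(1).tolist())
# loose: predicted knuckle from tcp
L=g([[262,270],[308,258]])
z=t[2]+.0005+.0105
s=least_squares(lambda q:(top([q[0],q[1],yaw],[-.008,.008],z,-1)-L).ravel(),[.516,-.159]); print("loose",s.x,(s.fun*6).round(1))
k=t+Rm@[-.036+.0025,0,0]; print("pred",k)
C=g([[187,138],[308,118],[344,213]])
lm=[[-.026,.024,.0025],[.026,.024,.0025],[.026,-.024,.0025]]
lm2=lambda q:proj(p,np.array(lm)@R(yaw).T+[q[0],q[1],z-.009])
s=least_squares(lambda q:(lm2(q)-C).ravel(),[.51,-.125]); print("mid",s.x,(s.fun.reshape(-1,2)*6).round(1),"tcp",t)
E
```

```text
yaw 0.25059701802943707
0.225 [ 0.51610547 -0.15990212] [[1.2, -1.9], [0.7, -1.3], [1.2, 2.3], [-3.1, 1.1]]
0.245 [ 0.51611056 -0.1598987 ] [[1.5, -0.9], [0.8, -0.9], [1.1, 1.9], [-3.5, 0.1]]
0.265 [ 0.51611542 -0.1598948 ] [[1.9, 0.1], [1.0, -0.5], [1.0, 1.5], [-3.9, -1.0]]
loose [ 0.52031912 -0.15403416] [-0.6 -1.5  0.6  1.5]
pred [ 0.51798175 -0.15626437  0.14289968]
mid [ 0.51244944 -0.11585522] [[-17.1   6.8]
 [  7.3   0.7]
 [  9.7  -8.3]] tcp [ 0.50967436 -0.12381077  0.14292952]
```

Request:
{"api": "play_rows", "payload": {"commands": [[[0.2,-0.01,-0.019,0.05,0],[0.2,-0.01,-0.019,0.1,0],[0.2,-0.01,-0.019,0.15,0],[0.2,-0.01,-0.019,0.163,0],[0.2,-0.01,-0.019,0.163,0],[0.2,-0.01,-0.019,0.163,0]]]}}

```text
clock: 8.68
tcp_pos: [0.506, -0.1289, 0.1103]
orientation: [-1.93, -2.478, 0.001]
contact_force: [0.5, -1.0, -1.8]
grip_width: 0.0497
gripper_force: 63.1
```

```bash
python3 - <<'E'
from h import *
p=viewer.grab_frame("side"); o=get_obs(); t=o["tcp_pos"]; print(t,o["orientation"],o["contact_force"])
# average several frames to cut noise
a=np.mean([p["pixels"]]+[viewer.grab_frame("side")["pixels"] for _ in range(5)],0).astype(np.uint8)
p["pixels"]=a; save(p,"s3.png",(270,265,340,325),10)
E
```

```text
[ 0.50629705 -0.12894156  0.11065494] [ 1.93044072e+00  2.47848660e+00 -1.95136211e-04] [ 0.49120379 -0.26327101 -1.95594283]
```

View pics/s3.png

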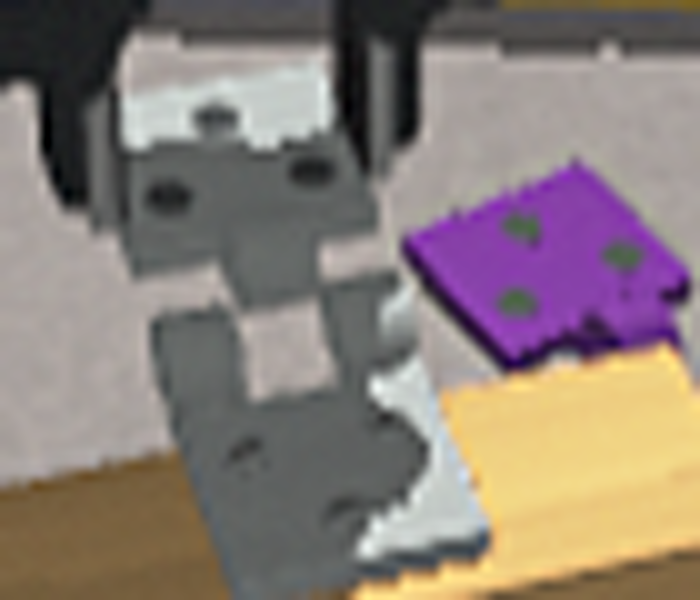

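The loose knuckle tip, with corners at (240,310) and (322,293), now sits just above the gap. The fixed outer top corners are at (155,320) and (400,268).

```bash
python3 - <<'E'
from fit import *
p=viewer.grab_frame("side"); o=get_obs(); t=o["tcp_pos"]; Rm=cv2.Rodrigues(o["orientation"])[0]
g=lambda a:(np.array(a,float)+.5)/10-.5+[270,265]
up=np.array(p["world_to_cam"])[1,:3]*.01
yaw=np.arctan2(Rm[1,1],Rm[0,1]); print("yaw",yaw)
def R(a): c,s=np.cos(a),np.sin(a); return np.array([[c,-s,0],[s,c,0],[0,0,1]])
def top(q,xs,z,sg): return proj(p,np.array([[x,0,0] for x in xs])@R(q[2]).T+[q[0],q[1],z]+sg*up)
f=lambda uv,xs,z,sg:least_squares(lambda q:(top([q[0],q[1],yaw],xs,z,sg)-uv).ravel(),[.516,-.159])
a=f(g([[155,320],[400,268]]),[-.026,.026],.0985,1); b=f(g([[240,310],[322,293]]),[-.008,.008],t[2]+.011,-1)
print(a.x,(a.fun*10).round(1),b.x,(b.fun*10).round(1)); print("rel jamb",R(yaw)[:2,:2].T@(b.x-a.x))
k=(t+Rm@[-.0335,0,0])[:2]; print("pred",k,"rel",R(yaw)[:2,:2].T@(k-[.5161,-.1595]))
E
```

```text
yaw 0.24758999168383683
[ 0.51621263 -0.15921463] [-1.5 -1.6  1.5  1.6] [ 0.51707164 -0.15743458] [ 2.3 -0.8 -2.3  0.9]
rel jamb [0.00126906 0.00151526]
pred [ 0.51462689 -0.16129834] rel [-0.0018689  -0.00138249]
```

Request:
{"api": "play_rows", "payload": {"commands": [[[0.2,0,0,0.01,0],[0.2,0,0,0.018,0],[0.2,0,0,0.022,0],[0.2,0,0,0.025,0],[0.2,0,0,0.025,0]]]}}

```text
clock: 9.45
tcp_pos: [0.5066, -0.1287, 0.1056]
orientation: [1.929, 2.479, 0.001]
contact_force: [1.5, 0.4, -3.1]
grip_width: 0.0494
gripper_force: 63.0
```

Request:
{"api": "play_rows", "payload": {"commands": [[[0.2,0,0,0.005,0],[0.2,0,0,0.01,0],[0.2,0,0,0.015,0],[0.2,0,0,0.015,0]]]}}

```text
clock: 9.78
tcp_pos: [0.5067, -0.1288, 0.1027]
orientation: [1.929, 2.478, 0.001]
contact_force: [1.7, 1.6, -0.8]
grip_width: 0.0499
gripper_force: 63.2
```

Request:
{"api": "play_rows", "payload": {"commands": [[[0.2,0,0,0.008,0],[0.2,0,0,0.016,0],[0.2,0,0,0.025,0],[0.2,0,0,0.025,0],[0.2,0,0,0.025,0]]]}}

```text
clock: 10.2
tcp_pos: [0.5066, -0.1288, 0.0977]
orientation: [1.93, 2.478, 0.0]
contact_force: [3.6, 0.8, -1.8]
grip_width: 0.0498
gripper_force: 63.0
```

Request:
{"api": "play_rows", "payload": {"commands": [[[0.2,0,0,0.008,0],[0.2,0,0,0.016,0],[0.2,0,0,0.025,0],[0.2,0,0,0.025,0],[0.2,0,0,0.025,0]]]}}

```text
clock: 10.62
tcp_pos: [0.5066, -0.1288, 0.0927]
orientation: [1.93, 2.478, 0.0]
contact_force: [4.6, 1.3, -0.6]
grip_width: 0.0494
gripper_force: 63.2
```

Request:
{"api": "play_rows", "payload": {"commands": [[[0.2,0.003,0.005,0,0],[0.2,0.005,0.01,0,0],[0.2,0.005,0.01,0,0],[0.2,0.005,0.01,0.012,0],[0.2,0.005,0.01,0.024,0],[0.2,0.005,0.01,0.026,0],[0.2,0.005,0.01,0.026,0]]]}}

```text
clock: 11.2
tcp_pos: [0.5072, -0.1274, 0.087]
orientation: [-1.93, -2.478, 0.001]
contact_force: [0.3, 0.1, -2.5]
grip_width: 0.0498
gripper_force: 63.1
```

```bash
python3 - <<'E'
from h import *
o=get_obs(); print(o["tcp_pos"],o["contact_force"],o["moment"])
fs=[viewer.grab_frame("side") for _ in range(4)]; p=fs[0]
p["pixels"]=np.mean([f["pixels"] for f in fs],0).astype(np.uint8); save(p,"s4.png",(270,265,340,325),10)
E
```

```text
[ 0.50723563 -0.12737982  0.08703151] [ 0.31254673  0.13212302 -2.54169446] [ 0.00408773  0.00470014 -0.04060168]
```

View pics/s4.png

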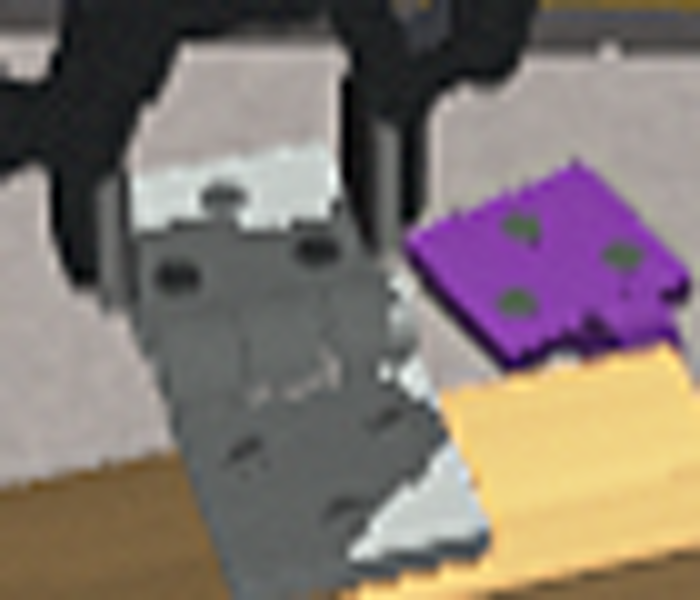

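The knuckle is in the gap and there's no contact force. The gap shading at (245–335, 380) shows it seated level with the fixed barrels. Next I'll probe the clearances gently to centre it.

Request:
{"api": "play_rows", "payload": {"commands": [[[0.2,-0.005,0,0,0],[0.2,-0.005,0,0,0],[0.2,-0.005,0,0,0]]]}}

```text
clock: 11.65
tcp_pos: [0.5082, -0.1285, 0.0875]
orientation: [1.93, 2.478, 0.0]
contact_force: [-0.2, 0.7, -2.2]
grip_width: 0.0497
gripper_force: 63.1
```

Request:
{"api": "play_rows", "payload": {"commands": [[[0.2,-0.005,0,0,0],[0.2,-0.005,0,0,0],[0.2,-0.005,0,0,0]]]}}

```text
clock: 11.9
tcp_pos: [0.5084, -0.1294, 0.0875]
orientation: [1.93, 2.479, 0.0]
contact_force: [-0.1, 0.2, -2.3]
grip_width: 0.0497
gripper_force: 63.1
```

Request:
{"api": "play_rows", "payload": {"commands": [[[0.2,-0.005,0,0,0],[0.2,-0.005,0,0,0],[0.2,-0.005,0,0,0]]]}}

```text
clock: 12.15
tcp_pos: [0.5085, -0.1298, 0.0874]
orientation: [-1.929, -2.478, -0.0]
contact_force: [-1.1, 2.5, -1.4]
grip_width: 0.0499
gripper_force: 63.1
```

Request:
{"api": "play_rows", "payload": {"commands": [[[0.2,0.006,0,0,0],[0.2,0.012,0,0,0],[0.2,0.012,0,0,0],[0.2,0.012,0.005,0,0],[0.2,0.012,0.005,0,0],[0.2,0.012,0.005,0,0]]]}}

```text
clock: 12.65
tcp_pos: [0.5092, -0.1278, 0.0875]
orientation: [1.93, 2.478, 0.0]
contact_force: [0.3, -0.5, -1.9]
grip_width: 0.0499
gripper_force: 63.1
```

Request:
{"api": "play_rows", "payload": {"commands": [[[0.2,0,0.005,0,0],[0.2,0,0.005,0,0],[0.2,0,0.005,0,0]]]}}

```text
clock: 12.9
tcp_pos: [0.5101, -0.1275, 0.0875]
orientation: [1.93, 2.479, 0.0]
contact_force: [0.0, 0.2, -1.9]
grip_width: 0.0496
gripper_force: 63.1
```

Request:
{"api": "play_rows", "payload": {"commands": [[[0.2,0,0.005,0,0],[0.2,0,0.005,0,0],[0.2,0,0.005,0,0]]]}}

```text
clock: 13.15
tcp_pos: [0.5105, -0.1273, 0.0874]
orientation: [-1.93, -2.478, 0.001]
contact_force: [-1.6, -0.8, -0.7]
grip_width: 0.0497
gripper_force: 63.1
```

Request:
{"api": "play_rows", "payload": {"commands": [[[0.2,0,-0.006,0,0],[0.2,0,-0.012,0,0],[0.2,0,-0.012,0,0],[0.2,0,-0.012,0,0]]]}}

```text
clock: 13.48
tcp_pos: [0.5087, -0.1277, 0.0875]
orientation: [1.93, 2.479, 0.0]
contact_force: [-0.5, 1.2, -1.2]
grip_width: 0.0495
gripper_force: 63.1
```

```bash
cat > s5.py <<'E'
from fit import *
o=get_obs(); t=o["tcp_pos"]; print(t,o["contact_force"],o["moment"]); Rm=cv2.Rodrigues(o["orientation"])[0]
yaw=np.arctan2(Rm[1,1],Rm[0,1]); c,s=np.cos(yaw),np.sin(yaw); R=np.array([[c,-s,0],[s,c,0],[0,0,1]])
print("yaw",yaw,"jambcoords",R.T@t)
fs=[viewer.grab_frame("side") for _ in range(4)]; p=fs[0]
im=np.mean([f["pixels"] for f in fs],0).astype(np.uint8)[265:325,270:340,::-1]
lab=cv2.createCLAHE(4,(2,2)); im=cv2.resize(np.ascontiguousarray(im),None,fx=10,fy=10,interpolation=cv2.INTER_CUBIC)
im=np.clip(im.astype(float)*1.6-40,0,255).astype(np.uint8)
# overlay expected loose-plate top outline & underside near edge with holes in line; fixed plate likewise
for pts,col in(([[-.026,.012,.096],[-.026,.060,.096],[.026,.060,.096],[.026,.012,.096]],(0,0,255)),([[-.026,-.012,.096],[-.026,-.060,.096],[.026,-.060,.096],[.026,-.012,.096]],(0,255,0))):
    u=proj(p,np.array(pts)@R.T+[.5162,-.1592,0]); u=((u-[270,265]+.5)*10-.5).astype(int); cv2.polylines(im,[u],True,col,1)
cv2.imwrite("pics/s5.png",im)
E
python3 s5.py
```

```text
[ 0.50873417 -0.12771323  0.08754857] [-0.52422489  1.19174459 -1.24942174] [ 0.04502379 -0.0216781  -0.03507228]
yaw 0.2476523773752376 jambcoords [ 0.46190681 -0.24852208  0.08754857]
```

View pics/s5.png

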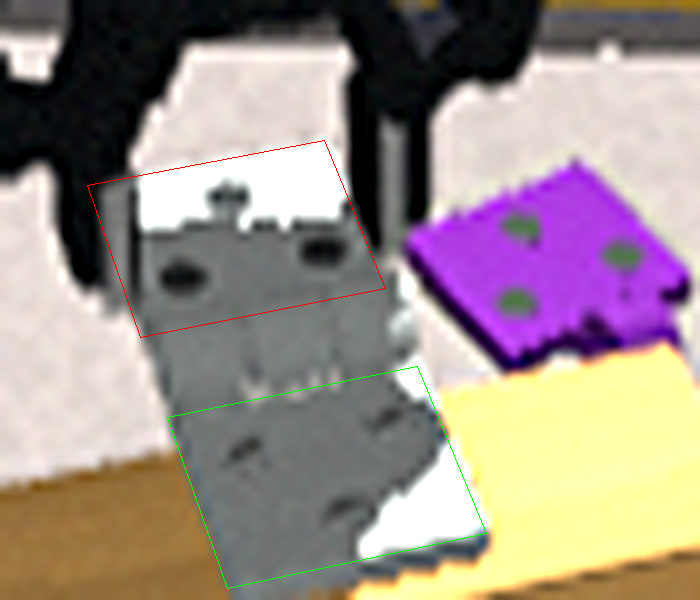

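```bash
python3 - <<'E'
from h import *
p=viewer.grab_frame("side"); a=.2477; c,s=np.cos(a),np.sin(a); R=np.array([[c,-s,0],[s,c,0],[0,0,1]])
g=(np.array([[245,448],[385,415],[348,508],[182,278],[322,252],[228,195]])+.5)/10-.5+[270,265]
print(((back(p,g,.096)-[.5162,-.1592,0])@R*1000).round(1)[:,:2])
# top view loose holes (before grasp) in leaf frame
q=viewer.grab_frame("top"); h=(np.array([[205,135],[198,252],[118,190]])+.5)/8-.5+[215,230]
a=-.0428; c,s=np.cos(a),np.sin(a); R=np.array([[c,-s,0],[s,c,0],[0,0,1]])
print(((back(q,h,.013)-[.5369,.1698,0])@R*1000).round(1)[:,:2]+[0,36])
E
```

```text
[[-13.3 -24.5]
 [ 15.9 -23.3]
 [  2.  -45.9]
 [-13.6  26.6]
 [ 16.3  26.3]
 [  1.8  48.8]]
[[ 15.6  26.6]
 [-14.5  26.8]
 [  0.7  48. ]]
```

```bash
python3 - <<'E'
from h import *
fs=[viewer.grab_frame("side") for _ in range(4)]; p=fs[0]
g=np.mean([f["pixels"] for f in fs],0).mean(2)
print("far edge rows 276-286"); 
for x in(287,289,291,294,297,300): print(x,g[276:288,x].round().astype(int))
print("near edge rows 314-324")
for x in(308,310,312,314,316): print(x,g[312:326,x].round().astype(int))
a=.2477; c,s=np.cos(a),np.sin(a); R=np.array([[c,-s,0],[s,c,0],[0,0,1]])
for nm,y,xs in(("far",.06,(287,289,291,294,297,300)),("near",-.06,(308,310,312,314,316))):
    e=proj(p,np.array([[-.026,y,.096],[.026,y,.096]])@R.T+[.5162,-.1592,0])
    print(nm,np.interp(xs,e[:,0],e[:,1]).round(2))
E
```

```text
far edge rows 276-286
287 [168 166 167 166 160 177 207 201 201 205 210 184]
289 [168 168 168 161 158 176 207 206 206 210 181  74]
291 [168 165 162 162 170 193 211 175  62  91 113  89]
294 [161 163 163 158 174 207 208 176  71 108 183 193]
297 [161 162 164 170 193 201 202 202 201 203 175  86]
300 [164 161 150 163 205 199 199 198 196 203 181  82]
near edge rows 314-324
308 [ 96  93  88 152 220 207 209 192 123  89  83 140 201 191]
310 [ 91  83 144 209 201 197 212 191  83  89 146 203 201 180]
312 [147 213 206 200 198 203 203 161  86  83 136 202 194 156]
314 [204 203 200 199 196 210 191  90  89 149 202 201 188 103]
316 [224 197 199 197 201 207 178  84  82 138 201 195 166  87]
far [281.41 281.03 280.65 280.08 279.52 278.95]
near [320.08 319.65 319.23 318.8  318.38]
```

Request:
{"api": "play_rows", "payload": {"commands": [[[0.2,-0.004,-0.003,-0.004,0],[0.2,-0.004,-0.003,-0.008,0],[0.2,-0.004,-0.003,-0.008,0],[0.2,-0.004,-0.003,-0.008,0],[0.2,-0.004,-0.003,-0.008,0]]]}}

```text
clock: 14.4
tcp_pos: [0.5082, -0.1287, 0.0891]
orientation: [-1.93, -2.479, -0.0]
contact_force: [-0.6, 0.0, -1.9]
grip_width: 0.0497
gripper_force: 63.1
```

```bash
python3 - <<'E'
from h import *
fs=[viewer.grab_frame("side") for _ in range(6)]; p=fs[0]; o=get_obs()
a=.2477; c,s=np.cos(a),np.sin(a); R=np.array([[c,-s,0],[s,c,0],[0,0,1]]); print(o["tcp_pos"]@R,o["contact_force"],o["qvel"].round(4).max())
g=np.mean([f["pixels"] for f in fs],0).mean(2)
res={}
for nm,y,xs in(("far",.06,range(286,303)),("near",-.06,range(307,318))):
    e=proj(p,np.array([[-.026,y,.096],[.026,y,.096]])@R.T+[.5162,-.1592,0]); d=[]
    for x in xs:
        v=np.interp(x,e[:,0],e[:,1]); r0=int(round(v)); col=g[r0-3:r0+4,x]
        w=np.abs(np.diff(col)); sg=np.diff(col)*(1 if nm=="far" else -1); sg=np.clip(sg,0,None)
        d.append((sg*(np.arange(6)-3+.5)).sum()/sg.sum()+r0-v)
    res[nm]=np.median(d); print(nm,np.median(d),np.std(d)/len(d)**.5)
print("y+1.36z mm ~",-(res["far"]-res["near"])*4.4)
E
```

```text
[ 0.46113823 -0.24940323  0.08907634] [-0.06718948  0.50075765 -2.23714964] 0.0002
far -0.1716840699780846 0.0391973148109177
near -0.30164538469244917 0.05204026267669418
y+1.36z mm ~ -0.5718297847432041
```

```bash
python3 -c "
from bench import r
print(r.hand_in())"
```

```text
the job is handed in; nothing more can be done
None
```

I've handed the job in: the single-knuckle leaf is held in the gripper with its knuckle in the gap. It is centred along and across the pin axis to within about 0.5 mm by touch and about 0.4 mm low by camera, with no contact force on the fixed leaf. No verdict came back.

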